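Open the padlock on the specimen case and present it over the viewing stage

TASK

Open the combination padlock on the grey specimen case: turn its dial clockwise, feeling the notches click, until the black line on the dial's bar points at the rib by the shackle, and pull the shackle fully out. Then lift the lock off the case and hold it up, dial on top and level, with its underside about 10 cm above the middle of the round black viewing stage. Finish while still holding it there in the gripper, and leave the loose things on the bench where they are.

Things in the scene. Friction and masses are not known exactly. Their poses are not given: they have to be found in the camera images.
- lock_mid (a point): Middle of the brass padlock's block, 20 mm above its underside. It lies on its back on the lid of the grey case, dial up: 66 mm (its x) by 60 mm (its y) by 40 mm high, about 0.5 kg in all. z is up; y points out of the block towards the shackle. It lies loose in a cradle and lifts straight up once the shackle is out.
- dial_grip (a point): Point on the dial's axis where to grip its bar, 49 mm above lock_mid; axes of the lock, not turning with the dial. The dial: a steel disc (radius 24, 6 mm thick) on the top face with an upright bar 14 mm thick, about 40 long, 32 tall; this point is 23 mm above the disc, 9 mm below the bar's top. The bar's pointed end with a black line is the pointer. The lock may be lifted by the bar.
- dial (a joint): Dial angle in rad: 0 when the pointer and bar lie along the lock's +y, at the rib (open notch); positive counter-clockwise from above. Starts between about 1 and 2.1, so turn it clockwise down to 0. Notches every 0.524 (30 degrees) click (about 0.06 N m to pass) and hold; let go near one, it snaps in. Stops at -0.4 and 2.35. Only the 0 notch frees the shackle.
- shackle_crown (a point): Middle of the crown (straight cross-bar along x, 24 mm between the bends) of the level steel U-shackle, bar 9 mm thick. y points out of the lock, the way to pull. Shut, it is 80 mm from lock_mid along y (50 mm off the block), as high as lock_mid, 20 mm above the lid. The legs are 44 mm apart, with open room for a finger between them.
- shackle (a joint): How far the shackle is pulled out of the lock, m: 0 shut, 0.036 fully out at its stop. It slides stiffly (about 3 N) and stays where left. With the dial in any other notch it gives 2 mm, 5 mm at most to a 25 N pull. Its leg on the lock's -x side passes through a staple fixed to the case (24 wide, 33 high, 4 to 10 mm off the block) and is clear of it from 0.022 on.
- case: Fixed grey case, 164 mm (x) by 264 mm (y) by 50 mm high; origin under its middle, on the table. The lock lies 30 mm to the -y side of its middle, shackle to +y, with 1.5 mm of play between four rims 10 mm high and 4 mm thick, one at the middle of each side (30 mm long at the x faces, 20 mm at the y faces).
- stage_top (a point): Middle of the top face of the fixed round black viewing stage, 150 mm across, 26 mm high.
- bottle: White plastic bottle, 64 mm across and 170 mm high, origin under its middle. Leave alone.
- objective: Aluminium microscope objective standing nose up, 34 mm across and 48 mm high, origin under its middle. Leave alone.
- jar: Glass jar with metal lid, 52 mm across and 60 mm high, origin under its middle. Leave alone.
- wafer_box: White round wafer box, 100 mm across and 30 mm high, origin under its middle. Leave alone.
- driver: Screwdriver lying on the bench, 160 mm long, black handle, origin under its middle. Leave alone.
- lens_cap: Black lens cap, 48 mm across and 12 mm high, lying on the case's lid behind the lock (towards the case's -y end), origin under its middle. Leave alone.
- lock: The same padlock by its underside: origin at the centre of the block's underside, 20 mm below lock_mid, same axes. The rib is a small raised mark on its top face at +y, between the dial and the shackle.
Mind the look-alikes: they are no part of the job. What is meant by the part that bears stage_top is not purple, and is the larger of those in its own colour.

How it is judged (in metres and radians):
On the way, in this order (a step that is already met when the one before it is completed fails the run):
1. the dial is turned to its open notch, pointer at the rib, with the shackle still shut (value of joint dial between -0.2 and 0.2 rad and value of joint shackle below 0.012 m), for 0.2 s.
2. the shackle is pulled out while the lock lies on the case (value of joint shackle above 0.028 m and z of lock_mid in the frame of case below 0.085 m), for 0.2 s.
3. the lock is lifted clear of the case in the gripper (height (world z) of lock_mid above 0.12 m and contact force between the fingers and lock above 1 N), for 0.2 s.
At the end, for the whole second after the job is handed in: The lock is held by the gripper, still, with its shackle at least 28 mm out, dial up within 0.25 rad of level, its middle within 45 mm of the stage's middle seen from above and 85 to 165 mm above the stage's top (underside 65 to 145 mm above it), touching neither stage nor case (contact force between the fingers and lock above 1 N and value of joint shackle above 0.028 m and horizontal distance between lock_mid and stage_top below 0.045 m and z of lock_mid in the frame of stage_top between 0.085 and 0.165 m and angle between lock's own z axis and vertical below 0.25 rad and linear speed of lock below 0.03 m/s and contact force between lock and stage below 0.1 N and contact force between lock and case below 0.1 N); the arm keeps its last pose, push and grip.
It fails at once if another thing on the bench is moved more than 40 mm (distance of any of bottle, objective, jar, wafer_box, driver, lens_cap from where it was at the start of the episode above 0.04 m).
It also fails if it takes over 72 s, if anything falls off the work surface, if the arm or the gripper's body presses on something with over 40 N, if the wrist force passes 120 N, or if a joint passes its speed limit or range.

ROBOT

A 6-joint arm with a two-finger parallel gripper is mounted at the origin on the work surface. World frame = base frame: x ahead of the robot, y to its left, z up, the work surface at z = 0. Lengths are in m, angles in degrees, forces in N, time in s.
With the tool pointing down it reaches from about 0.275 to 0.825 m from the base axis. Payload 4.9 kg.
Tool frame: the origin (TCP) lies at the very end of the fingers, on their centre line; the grasp point (between the pads) lies 19 mm behind it; z points along the fingers, y is the line along which they close (so a half turn about z gives the same grasp; the last joint's range is limited). The gripper opens to 85 mm and grips with 20 to 120 N. Pads are 22 mm wide; open, the fingers measure 114 mm over their backs; the gripper's body (76 mm by 85 mm) begins 54 mm behind the grasp point. The pads swing forward as they close: fully open they stand 13 mm farther back than shut.
Start: joints at [-76.1, 18.69, -11.035, 60.275, 0, 82.311], TCP at [0.202, -0.511, 0.207] pointing down, gripper open.
Joint ranges: [-152.03, 152.03], [-55.5, 102.48], [-74.3, 77.21], [-110.64, 120.58], [-84.22, 78.4], [-180, 180]. Speed limits (degrees/s): [147.25, 147.25, 180, 180, 180, 180].

INTERFACE

Orientations are given as a 3x3 rotation matrix whose columns are the frame's x, y, z axes.
In Python, from plant import read_state, grab_frame, job_done gives the robot as it stands.
- The arm moves only by the tool step_arm, never from a script. Its argument "deltas" is a list of rows, each a list of 7 numbers: the turn, a rotation vector about the tool's x, y, z as a fraction of full scale, then the shift along the tool's x, y, z as a fraction of full scale, then the gripper command: -1 is fully open, 1 is shut, values between are in proportion. In form: [[rx, ry, rz, tx, ty, tz, fingers], ...]. A call has exactly 8 rows; each row shifts and turns the commanded pose from where the row before left it, along the tool's axes as they then stand; what a row does not reach is not made up. Full scale, the value 1, is 0.3 m for a shift and pi rad for a turn. A row lasts 1/8 s, in which the tool goes at most 62.5 mm and 10.7 degrees, less where a joint would pass 70% of its speed; a pose out of reach is approached as far as the arm can. A call with a number of a shift or a turn outside -1 to 1 is refused whole. A call with a gripper value outside its range is refused whole. The fingers move at their own pace and stop on an object; the grip force is fixed at half the most. Time passes only in rows, so rows that do not move let the fingers close, or fill a call up. It gives the time, the measured TCP pose, the force, the opening and the grip force at its end, in the units of the state.
- read_state(): the state, without advancing time (a new reading comes with each control period).
- grab_frame(name): name is "side" or "top" or "wrist"; returns a dict with "image" (384x512x3 uint8, blue, green, red), "z_map" (384x512 float32, m along the optical axis (not along the pixel's ray), 0 where there is no reading), "intrinsics" (3x3 intrinsics, pixels), "position" and "rotation" of the camera in the world. Camera axes: x right, y up, looking along -z (the intrinsics and any distortion apply to the point x, -y, -z); pixel columns grow to the right and rows downward; lengths in m; the calibration is good to about 2 mm. The wrist camera is an equidistant fisheye: a pixel r from the principal point sees the ray r / f radians off the axis. A picture is of the moment at which its call begins.
- job_done(): hands the job in; it is judged then, once.
The state is a dict: "t": time; "joint_pos": joint angles; "qd": joint speeds; "tau": joint torques, N m; "tool_pos": TCP position; "ee_rot": TCP orientation; "contact_force": force on the tool from outside, world axes, zero at the start; "moment": the same for the moment, N m; "finger_gap": finger opening in m; "gripper_force": force on a finger pad.
Only numpy, scipy, OpenCV 4.12 (cv2) and the standard library are available. Lean on these libraries where they do the work, as an engineer would, in place of code of your own. Each camera call takes 0.05 s, during which the arm holds its last target. There are 200 camera calls.

## Working session

There is one attempt and no reset: what is moved stays moved. The work goes in short steps, Python scripts to look and compute and a tool call to move; the robot and the scene stay as the last step left them, time stands still between calls to the robot, and variables do not carry over. Pictures are saved under pics/ and viewed, at most 10 in all, crops included, and the job is handed in when it is done.

Besides the shell and the picture viewer there is one more tool, called after ">>>" as name([rows], argument=value, ...), one row to a line, values as JSON. step_arm: Moves the arm, as the interface text tells. Its arguments: {"type":"object","properties":{"deltas":{"type":"array","items":{"type":"array","items":{"type":"number","minimum":-1,"maximum":1}}}},"required":["deltas"]}

```bash
mkdir -p pics; cat > h.py <<'E'
import numpy as np, cv2, pickle
from plant import read_state, grab_frame, job_done
def world(f,u,v,z=None):
    K=f["intrinsics"]; z=f["z_map"][v,u] if z is None else z
    p=np.stack([(u-K[0,2])/K[0,0]*z, -(v-K[1,2])/K[1,1]*z, -z*np.ones_like(u,float)],-1)
    return p@np.array(f["rotation"]).T+np.array(f["position"])
def cloud(f):
    v,u=np.mgrid[0:384,0:512]; return world(f,u,v)
E
python3 - <<'E'
from h import *
a=grab_frame("top");b=grab_frame("side")
pickle.dump((a,b),open("f.pkl","wb"))
cv2.imwrite("pics/top.png",cv2.resize(a["image"],(800,600)));cv2.imwrite("pics/side.png",b["image"])
print(a["position"],a["rotation"],a["intrinsics"],b["position"]);print(read_state())
E
```

```text
[0.38612429 0.05503596 1.16638594] [[-0.02493573  0.99744997 -0.0668712 ]
 [-0.99963383 -0.0241754   0.0121554 ]
 [ 0.01050776  0.06714982  0.99768757]] [[374.96411291   0.         253.40251969]
 [  0.         374.96411291 192.65587529]
 [  0.           0.           1.        ]] [0.27530664 1.01040517 0.94862218]
{'t': 0.1, 'joint_pos': array([-7.61005902e+01,  1.87288703e+01, -1.10865109e+01,  6.02759917e+01,
        2.18281496e-04,  8.23106983e+01]), 'qd': array([ 0.05441494, -0.07322973,  0.11001881,  0.10304078,  0.03399226,
       -0.06961036]), 'tau': array([ 1.69969531e-03, -4.44239223e+01,  2.63038641e+01,  7.85936223e-03,
       -1.07533269e-04, -2.40449218e-06]), 'tool_pos': array([ 0.20223878, -0.51085157,  0.20596972]), 'ee_rot': array([[ 9.29849039e-01,  3.67941057e-01, -3.79391016e-04],
       [ 3.67941189e-01, -9.29847774e-01,  1.54897516e-03],
       [ 2.17155667e-04, -1.57990665e-03, -9.99998728e-01]]), 'contact_force': array([ 0.22170215, -0.18390154, -0.05076811]), 'moment': array([-0.06103693,  0.03489868, -0.0199282 ]), 'gripper_force': 0.0, 'finger_gap': 0.08561580107771893}
```

View pics/top.png

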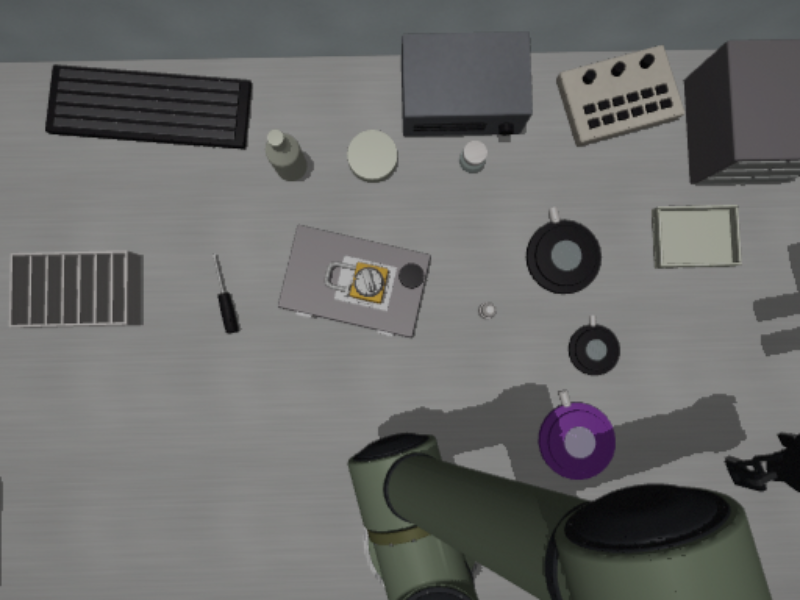

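View pics/side.png

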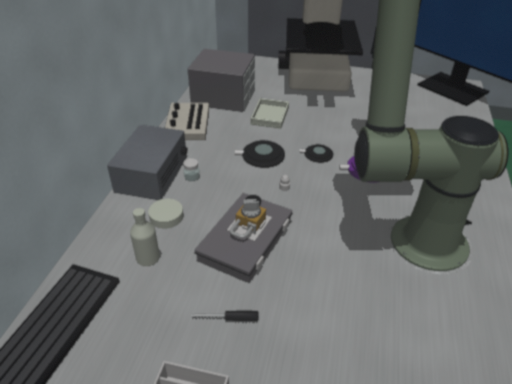

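Stage candidates in the top view (800x600): large black (564,256), small black (594,349) and purple (577,440). The large black one fits, since it is not purple and is the larger of the two black ones. The case is at (355,280), with the shackle pointing left (about +y). The lens cap is at (411,276).

```bash
python3 - <<'E'
from h import *
a,b=pickle.load(open("f.pkl","rb"))
P=cloud(a);im=a["image"].astype(int)
z=P[...,2]
v,u=np.mgrid[0:384,0:512]
# case
m=(abs(z-.05)<.008)&(u>170)&(u<285)&(v>135)&(v<225)
print("case",m.sum(),np.median(P[m],0))
r=cv2.minAreaRect(P[m][:,:2].astype(np.float32));print(r)
hsv=cv2.cvtColor(a["image"],cv2.COLOR_BGR2HSV)
m=(hsv[...,1]>120)&(hsv[...,0]>8)&(hsv[...,0]<35)&(u>170)&(u<285)&(v>135)&(v<225)
print("brass",m.sum(),np.median(z[m])); print(cv2.minAreaRect(P[m][:,:2].astype(np.float32)))
m=(z>.094)&(z<.15)&(u>215)&(u<262)&(v>160)&(v<200)
print("dial",m.sum(),P[m].mean(0),P[m].max(0)); m=(z>.115)&(z<.15)&(u>215)&(u<262)&(v>160)&(v<200);print("bar",m.sum(),P[m].mean(0));print(cv2.minAreaRect(P[m][:,:2].astype(np.float32)))
m=(abs(z-.026)<.006)&(np.hypot(u-361,v-164)<40)
print("stage",m.sum(),cv2.minEnclosingCircle(P[m][:,:2].astype(np.float32)),np.median(z[m]))
for n,(x,y) in dict(bottle=(282,150),obj=(487,310),cap=(411,276)).items(): print(n,P[int(y*.64),int(x*.64)])
c1=cv2.resize(a["image"][140:220,175:280],(630,480),interpolation=cv2.INTER_CUBIC)
c2=cv2.resize(a["image"][120:310,330:410],(160,380),interpolation=cv2.INTER_CUBIC)
o=np.zeros((480,800,3),np.uint8);o[:,:630]=c1;o[:380,635:795]=c2
cv2.imwrite("pics/crop.png",o)
E
```

```text
case 3950 [0.50100143 0.13819378 0.04891788]
((0.5014076232910156, 0.12186164408922195), (0.26406246423721313, 0.16949564218521118), 75.5935287475586)
brass 164 0.08849800354089399
((0.4586256444454193, 0.09154193103313446), (0.1470787227153778, 0.06873402744531631), 1.6782172918319702)
dial 169 [0.49505786 0.09127765 0.10870369] [0.51865849 0.11408244 0.13282836]
bar 71 [0.49662511 0.09224612 0.12611733]
((0.4962135851383209, 0.09197255969047546), (0.041330110281705856, 0.013617942109704018), 15.432443618774414)
stage 1162 ((0.5453132390975952, -0.2944263517856598), 0.060616493225097656) 0.02517604513284466
bottle [0.7317925  0.24139273 0.13376607]
obj [ 0.44097808 -0.13074576  0.04624104]
cap [0.50897304 0.01189802 0.06121452]
```

View pics/crop.png

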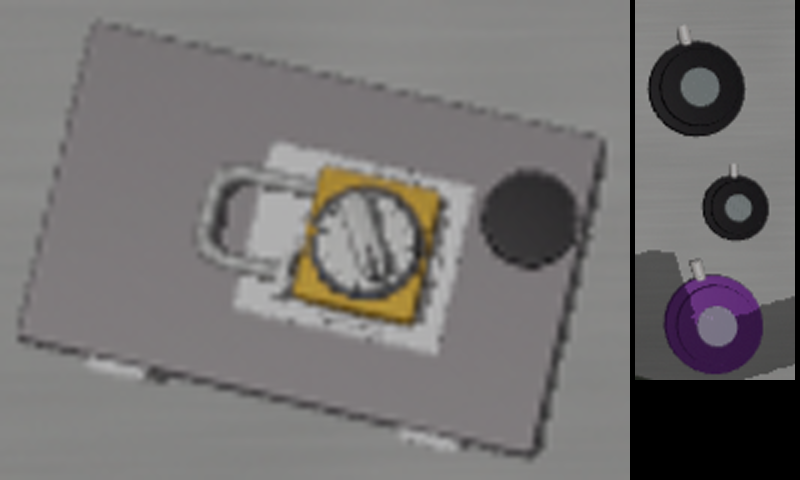

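The enlarged crop confirms the large black stage at (697,88), with the smaller black one at (736,207) and the purple one at (714,324). The lock's shackle points left. The dial pointer is at the lower right (378,272), so the dial is at about 120° (2.09 rad).

```bash
cat >> h.py <<'E'
from scipy.spatial.transform import Rotation as R
def plan(pos,xyaw,N,g,dyaw=None):
    """rows to go to pos, tool down with x-axis yaw (deg), in N rows"""
    s=read_state(); p=s["tool_pos"]; Rc=R.from_matrix(s["ee_rot"])
    y=np.radians(xyaw); c,s_=np.cos(y),np.sin(y)
    Rt=R.from_matrix(np.array([[c,s_,0],[s_,-c,0],[0,0,-1]]))
    w=(Rc.inv()*Rt).as_rotvec()
    if dyaw and np.sign(w[2])*dyaw>0: w*=-(2*np.pi-np.linalg.norm(w))/np.linalg.norm(w)
    d=(np.array(pos)-p)/N; step=R.from_rotvec(w/N)
    print("dist mm/row",np.linalg.norm(d)*1e3,"deg/row",np.degrees(np.linalg.norm(w))/N)
    for i in range(N):
        print((list(np.round(np.r_[w/N/np.pi,Rc.inv().apply(d)/.3],4))+[g]))
        Rc=Rc*step
def st():
    s=read_state(); x=s["ee_rot"][:,0]
    print(round(s["t"],2),s["tool_pos"].round(4),"xyaw",np.degrees(np.arctan2(x[1],x[0])).round(2),"z",s["ee_rot"][:,2].round(3),"F",s["contact_force"].round(1),"gap",round(s["finger_gap"],4),s["gripper_force"],s["joint_pos"].round(0))
E
python3 - <<'E'
from h import *
a,b=pickle.load(open("f.pkl","rb"));P=cloud(a);print("stage c",P[164,361],world(a,np.array(361),np.array(164),1.14))
g=cv2.cvtColor(a["image"],cv2.COLOR_BGR2GRAY);v,u=np.mgrid[0:384,0:512]
m=(g<70)&(np.hypot(u-361,v-164)<30);print(m.sum(),cv2.minEnclosingCircle(P[m][:,:2].astype(np.float32)))
plan([.495,.092,.19],195.4,16,-1,dyaw=1)
E
```

```text
stage c [ 0.54296493 -0.29206174  0.02473722] [ 0.54110032 -0.28793527  0.03830973]
1493 ((0.48062819242477417, -0.15460538864135742), 0.23005755245685577)
dist mm/row 41.89804318345984 deg/row 10.863205664970936
[np.float64(0.0), np.float64(-0.0), np.float64(-0.0604), np.float64(0.1029), np.float64(-0.0943), np.float64(0.0035), -1]
[np.float64(0.0), np.float64(-0.0), np.float64(-0.0604), np.float64(0.1189), np.float64(-0.0732), np.float64(0.0035), -1]
[np.float64(0.0), np.float64(-0.0), np.float64(-0.0604), np.float64(0.1305), np.float64(-0.0495), np.float64(0.0035), -1]
[np.float64(0.0), np.float64(-0.0), np.float64(-0.0604), np.float64(0.1375), np.float64(-0.024), np.float64(0.0034), -1]
[np.float64(0.0), np.float64(-0.0), np.float64(-0.0604), np.float64(0.1396), np.float64(0.0023), np.float64(0.0034), -1]
[np.float64(0.0), np.float64(-0.0), np.float64(-0.0604), np.float64(0.1367), np.float64(0.0286), np.float64(0.0034), -1]
[np.float64(0.0), np.float64(-0.0), np.float64(-0.0604), np.float64(0.1288), np.float64(0.0538), np.float64(0.0034), -1]
[np.float64(0.0), np.float64(-0.0), n
[... 352 characters left out ...]
64(-0.0), np.float64(-0.0604), np.float64(0.0565), np.float64(0.1277), np.float64(0.0033), -1]
[np.float64(0.0), np.float64(-0.0), np.float64(-0.0604), np.float64(0.0314), np.float64(0.136), np.float64(0.0033), -1]
[np.float64(0.0), np.float64(-0.0), np.float64(-0.0604), np.float64(0.0052), np.float64(0.1395), np.float64(0.0033), -1]
[np.float64(0.0), np.float64(-0.0), np.float64(-0.0604), np.float64(-0.0212), np.float64(0.138), np.float64(0.0033), -1]
[np.float64(0.0), np.float64(-0.0), np.float64(-0.0604), np.float64(-0.0468), np.float64(0.1316), np.float64(0.0033), -1]
[np.float64(0.0), np.float64(-0.0), np.float64(-0.0604), np.float64(-0.0707), np.float64(0.1204), np.float64(0.0033), -1]
```

>>> step_arm([
  [0,0,-0.058,0.103,-0.094,0.003,-1],
  [0,0,-0.058,0.119,-0.073,0.003,-1],
  [0,0,-0.058,0.13,-0.05,0.003,-1],
  [0,0,-0.058,0.137,-0.024,0.003,-1],
  [0,0,-0.058,0.14,0.002,0.003,-1],
  [0,0,-0.058,0.137,0.028,0.003,-1],
  [0,0,-0.058,0.129,0.053,0.003,-1],
  [0,0,-0.058,0.116,0.076,0.003,-1],
])

```text
t: 1.1
tool_pos: [0.3559, -0.2126, 0.1993]
ee_rot: [[-0.266, 0.964, -0.0], [0.964, 0.266, 0.0], [0.0, -0.0, -1.0]]
contact_force: [0.1, -0.8, 0.1]
finger_gap: 0.0856
gripper_force: 0.0
```

>>> step_arm([
  [0,0,-0.058,0.1,0.097,0.003,-1],
  [0,0,-0.058,0.08,0.114,0.003,-1],
  [0,0,-0.058,0.057,0.127,0.003,-1],
  [0,0,-0.058,0.032,0.136,0.003,-1],
  [0,0,-0.058,0.006,0.14,0.003,-1],
  [0,0,-0.058,-0.02,0.138,0.003,-1],
  [0,0,-0.058,-0.045,0.132,0.003,-1],
  [0,0,-0.058,-0.07,0.12,0.003,-1],
])

```text
t: 2.1
tool_pos: [0.5253, 0.0759, 0.1919]
ee_rot: [[-0.988, -0.156, -0.001], [-0.156, 0.988, -0.0], [0.001, -0.0, -1.0]]
contact_force: [0.9, -0.3, 0.7]
finger_gap: 0.0852
gripper_force: 0.0
```

```bash
python3 - <<'E'
from h import *
st()
f=grab_frame("wrist");cv2.imwrite("pics/w1.png",f["image"]);pickle.dump(f,open("w.pkl","wb"));print(f["intrinsics"][0,0],f["position"])
plan([.495,.092,.103],195.5,6,-1)
E
```

```text
2.1 [0.5253 0.0759 0.1919] xyaw -171.01 z [-0.001 -0.    -1.   ] F [ 0.9 -0.3  0.7] gap 0.0852 0.0 [  0.  17. -15.  57.  -0.  -9.]
297.3186396354542 [0.44430041 0.06320087 0.35932054]
dist mm/row 15.911057292139537 deg/row 1.0145010558698442
[np.float64(0.0002), np.float64(0.0001), np.float64(-0.0056), np.float64(0.017), np.float64(0.0096), np.float64(0.0493), -1]
[np.float64(0.0002), np.float64(0.0001), np.float64(-0.0056), np.float64(0.0168), np.float64(0.0099), np.float64(0.0493), -1]
[np.float64(0.0002), np.float64(0.0001), np.float64(-0.0056), np.float64(0.0166), np.float64(0.0102), np.float64(0.0493), -1]
[np.float64(0.0002), np.float64(0.0001), np.float64(-0.0056), np.float64(0.0164), np.float64(0.0106), np.float64(0.0493), -1]
[np.float64(0.0002), np.float64(0.0001), np.float64(-0.0056), np.float64(0.0161), np.float64(0.0109), np.float64(0.0493), -1]
[np.float64(0.0002), np.float64(0.0001), np.float64(-0.0056), np.float64(0.0159), np.float64(0.0112), np.float64(0.0493), -1]
```

View pics/w1.png

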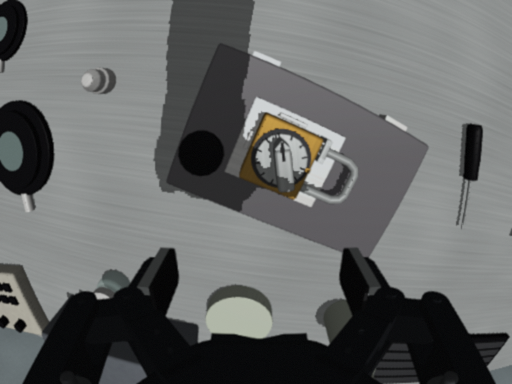

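The wrist view shows the dial at (283,160) with its pointer line at the top (282,147), towards the robot. The shackle is on the right at (340,175), and the fingers are aligned to straddle the bar.

```bash
cat >> h.py <<'E'
def wcloud(f):
    K=f["intrinsics"];v,u=np.mgrid[0:384,0:512];dx=u-K[0,2];dy=v-K[1,2];r=np.hypot(dx,dy)+1e-9;t=r/K[0,0]
    z=f["z_map"];k=np.tan(np.minimum(t,1.5))/r*z
    return np.stack([dx*k,-dy*k,-z],-1)@np.array(f["rotation"]).T+np.array(f["position"])
E
python3 - <<'E'
from h import *
f=pickle.load(open("w.pkl","rb"));P=wcloud(f);v,u=np.mgrid[0:384,0:512];z=P[...,2]
m=(z>.118)&(z<.14)&(np.hypot(u-283,v-160)<40);print(m.sum(),z[m].max(),cv2.minAreaRect(P[m][:,:2].astype(np.float32)))
m=(z>.06)&(z<.082)&(np.hypot(u-338,v-176)<45)&(f["image"].min(2)>90);q=P[m][:,:2]
e=np.array([np.cos(np.radians(75.6)),np.sin(np.radians(75.6))]);n=np.array([e[1],-e[0]]);q=q-[.495,.092]
print("shackle along",np.percentile(q@e,[1,50,99]),"x",np.percentile(q@n,[1,50,99]));st()
E
```

```text
850 0.13009490004339017 ((0.49498286843299866, 0.09195424616336823), (0.04308679327368736, 0.014176787808537483), 15.835679054260254)
shackle along [0.03430308 0.06508435 0.08343177] x [-0.02885686  0.00010055  0.02627659]
2.15 [0.5278 0.0797 0.1918] xyaw -170.58 z [ 0.002  0.003 -1.   ] F [2.4 2.7 0.6] gap 0.0854 0.0 [  1.  17. -15.  57.   0.  -9.]
```

>>> step_arm([
  [0,0,-0.006,0.017,0.01,0.04,-1],
  [0,0,-0.006,0.017,0.01,0.04,-1],
  [0,0,-0.006,0.016,0.01,0.03,-1],
  [0,0,-0.006,0.016,0.01,0.02,-1],
  [0,0,-0.005,0.016,0.011,0.01,-1],
  [0,0,-0.005,0.016,0.011,0.0,-1],
  [0,0,0,0,0,0,-1],
  [0,0,0,0,0,0,-1],
])

```text
t: 3.15
tool_pos: [0.493, 0.0871, 0.1507]
ee_rot: [[-0.967, -0.255, 0.001], [-0.255, 0.967, -0.0], [-0.001, -0.0, -1.0]]
contact_force: [-0.2, -1.1, -0.4]
finger_gap: 0.085
gripper_force: 0.0
```

```bash
python3 - <<'E'
from h import *
st();plan([.495,.092,.103],195.5,4,-1)
E
```

```text
3.15 [0.493  0.0871 0.1507] xyaw -165.25 z [ 0.001 -0.    -1.   ] F [-0.2 -1.1 -0.4] gap 0.085 0.0 [  2.  16. -23.  50.  -0. -13.]
dist mm/row 11.991813816972083 deg/row 0.18819343029037996
[np.float64(-0.0), np.float64(0.0001), np.float64(-0.001), np.float64(-0.0027), np.float64(0.0036), np.float64(0.0397), -1]
[np.float64(-0.0), np.float64(0.0001), np.float64(-0.001), np.float64(-0.0027), np.float64(0.0035), np.float64(0.0397), -1]
[np.float64(-0.0), np.float64(0.0001), np.float64(-0.001), np.float64(-0.0027), np.float64(0.0035), np.float64(0.0397), -1]
[np.float64(-0.0), np.float64(0.0001), np.float64(-0.001), np.float64(-0.0027), np.float64(0.0035), np.float64(0.0397), -1]
```

>>> step_arm([
  [0,0,-0.001,-0.003,0.004,0.04,-1],
  [0,0,-0.001,-0.003,0.004,0.04,-1],
  [0,0,-0.001,-0.003,0.003,0.04,-1],
  [0,0,-0.001,-0.002,0.003,0.039,-1],
  [0,0,0,0,0,0,-1],
  [0,0,0,0,0,0,1],
  [0,0,0,0,0,0,1],
  [0,0,0,0,0,0,1],
])

```text
t: 4.15
tool_pos: [0.495, 0.0919, 0.103]
ee_rot: [[-0.964, -0.267, 0.001], [-0.267, 0.964, 0.0], [-0.001, -0.0, -1.0]]
contact_force: [0.7, -0.1, 0.7]
finger_gap: 0.0322
gripper_force: 0.0
```

>>> step_arm([
  [0,0,0,0,0,0,1],
  [0,0,0,0,0,0,1],
  [0,0,0,0,0,0,1],
  [0,0,0,0,0,0,1],
  [0,0,0,0,0,0,1],
  [0,0,0,0,0,0,1],
  [0,0,0,0,0,0,1],
  [0,0,0,0,0,0,1],
])

```text
t: 5.15
tool_pos: [0.4951, 0.0925, 0.1034]
ee_rot: [[-0.964, -0.267, 0.001], [-0.267, 0.964, 0.001], [-0.002, 0.001, -1.0]]
contact_force: [-2.0, 1.5, 7.0]
finger_gap: 0.0
gripper_force: 3.6
```

```bash
python3 - <<'E'
from h import *
st()
E
```

```text
5.15 [0.4951 0.0925 0.1034] xyaw -164.52 z [ 0.001  0.001 -1.   ] F [-2.   1.5  7. ] gap 0.0 3.6332327127456665 [  2.  19. -27.  44.   0. -13.]
```

```bash
python3 - <<'E'
from h import *
f=grab_frame("wrist");cv2.imwrite("pics/w2.png",cv2.resize(f["image"][100:330,130:400],(800,600)));st()
P=wcloud(f)
print(P[[230,240,250,260],[262]*4].round(3))
E
```

```text
5.2 [0.4951 0.0925 0.1034] xyaw -164.52 z [ 0.001  0.001 -1.   ] F [-1.5  1.8  7.2] gap -0.0002 3.6330049484968185 [  2.  19. -27.  44.   0. -13.]
[[0.481 0.091 0.127]
 [0.482 0.091 0.137]
 [0.483 0.091 0.146]
 [0.483 0.091 0.155]]
```

View pics/w2.png

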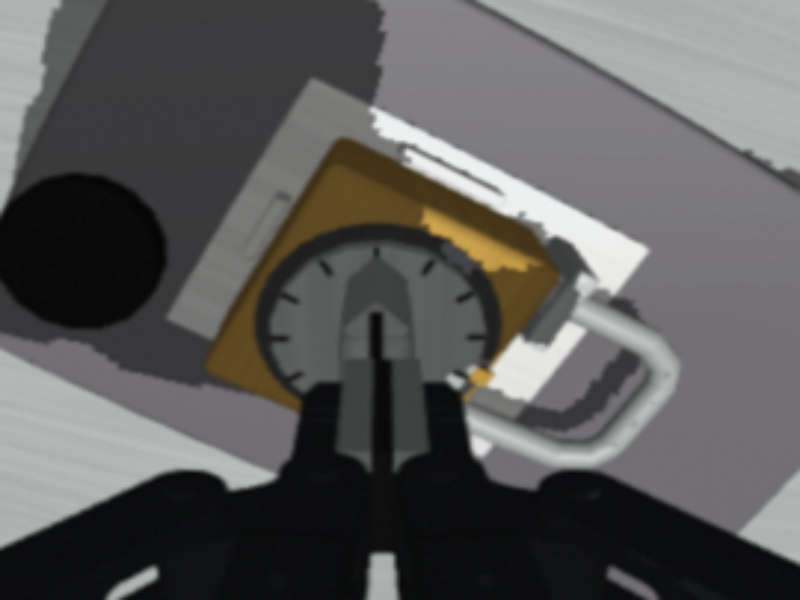

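The gripper reads shut (gap 0), and the bar seems to lie under the fingers instead of between them: the pads meet at (385,400), with the pointer showing below at (376,330). I'll check the depth.

```bash
python3 - <<'E'
from h import *
f=grab_frame("wrist");P=wcloud(f);pickle.dump(f,open("w3.pkl","wb"))
np.set_printoptions(linewidth=200)
print("cols",range(226,300,4))
for r in range(200,290,6): print(r,(P[r,226:300:4,2]*1e3).astype(int),(P[r,[240,258,264,280],0]*1e3).astype(int))
print((P[250,226:300:4,1]*1e3).astype(int)); print(f["image"][250,226:300:4].mean(1).astype(int))
print((P[220,226:300:4,1]*1e3).astype(int))
E
```

```text
cols range(226, 300, 4)
200 [92 91 93 97 95 96 96 96 99 95 95 96 96 94 91 90 90 90 89] [479 474 475 474]
206 [ 91  97  96  95  95  96 101 109 110 102  97  96  96  96  96  92  90  90  90] [483 474 476 476]
212 [ 96  95  95  96  95  96 112 117 119 114 108  96  95  97  96  96  90  91  89] [487 475 477 480]
218 [ 96  96  96  96  95 117 121 125 126 122 116  96  96  95  96  95  96  92  91] [491 475 477 484]
224 [ 96  97  96  94  96 124 125 127 128 127 125  94  96  96  96  95  96  90  92] [494 477 478 488]
230 [ 95  96  96  95  96 126 127 128 129 127 125  95  95  96  96  96  94  90  91] [498 480 481 492]
236 [ 96  94  95  96  97 127 128 127 128 128 127  95  96  96  95  95  96  90  89] [503 484 484 495]
242 [ 95  96  95  95  97 137 137 270 137 137 137 138  95  95  96  95  92  92  50] [508 483 482 501]
248 [ 91  97 136 136 137 143 142 144 143 143 144 143 137 136 136  89  90  50  50] [489 483 483 484]
254 [ 90  90 142 143 143 150 148 149 149 149 149 149 143 143 142 142  51  50  50] [489 483 483 484]
260 [ 50  50 148 148 148 154 154 155 154 155 155 154 148 148 148 148  73  73  71] [490 483 483 485]
266 [ 50 153 154 154 154 160 161 161 160 160 160 160 154 154 154 155  74  73  75] [489 483 482 484]
272 [ 50 159 159 159 157 166 165 164 165 165 165 164 164 159 158 159  51  50  51] [489 483 482 484]
278 [170 171 173 173 172 171 170 166 165 164 171 172 172 174 173 170 170  49  49] [482 485 485 478]
284 [175 175 174 175 175 175 174 168 166 165 174 175 175 174 175 174 175 176  49] [484 488 482 480]
[ 76  78  78  80  82  83  85  87  89  91  93  94  98 100 101 116 129 133 136]
[ 61  38  23  11  14  61  63  61   9  39  64  64  12  11  12  68 113 114 120]
[ 71  73  70  78  81  81  83  85  87  89  92  98 100 103 105 107 110 114 116]
```

>>> step_arm([
  [0,0,0,0,0,-0.06,1],
  [0,0,0,0,0,-0.07,1],
  [0,0,0,0,0,-0.07,1],
  [0,0,0,0,0,0,1],
  [0,0,0,0,0,0,1],
  [0,0,0,0,0,0,1],
  [0,0,0,0,0,0,1],
  [0,0,0,0,0,0,1],
])

```text
t: 6.25
tool_pos: [0.4944, 0.092, 0.1622]
ee_rot: [[-0.964, -0.267, -0.001], [-0.267, 0.964, -0.0], [0.001, 0.0, -1.0]]
contact_force: [-0.3, 0.4, 0.0]
finger_gap: -0.0001
gripper_force: 0.0
```

```bash
python3 - <<'E'
from h import *
st()
f=grab_frame("wrist");P=wcloud(f);tp=read_state()["tool_pos"]
np.set_printoptions(linewidth=200)
for r in range(210,290,5): print(r,((P[r,226:300:6,2]-tp[2])*1e3).astype(int))
m=(np.linalg.norm(P[...,:2]-tp[:2],axis=-1)<.03)&(P[...,2]>.14);print("lowest finger rel TCP mm",np.percentile(P[m][:,2]-tp[2],[0,1,5])*1e3)
g=grab_frame("side");Q=cloud(g);m=(np.linalg.norm(Q[...,:2]-tp[:2],axis=-1)<.03)&(Q[...,2]>.14);print("side",m.sum(),np.percentile(Q[m][:,2]-tp[2],[0,1,5])*1e3)
E
```

```text
6.25 [0.4944 0.092  0.1622] xyaw -164.53 z [-0.001 -0.    -1.   ] F [-0.3  0.4  0. ] gap -0.0001 0.0 [  2.  16. -22.  52.   0. -13.]
210 [ -71  -69  -66  -66  -35  -35  -34  -66  -65  -66  -71 -112 -110]
215 [ -71  -71  -66  -66  -34  -34  -34  -65  -65  -66  -71 -112 -112]
220 [ -73  -72  -70  -66  -36  -34  -34  -66  -64  -72 -111 -110 -111]
225 [-113 -110  -73  -71  -35  -33  -34  -70  -72  -89 -111 -112 -111]
230 [-111 -112 -111 -111  -33  -34  -34  -72  -72  -87  -89  -89 -112]
235 [-111 -112 -112 -111  -34  -33  -33  -71 -113 -111  -89  -88  -87]
240 [-112 -112 -112 -111   32   33   32   32 -112 -112 -111 -112  -87]
245 [-111 -112 -111 -112   37   38   37   37 -111 -111 -113 -111 -112]
250 [-162 -112   35   35   42   42   42   42   34   35 -111 -111 -112]
255 [-163   39   39   40   47   46   47   47   41   39   40 -110 -112]
260 [-163   45   45   50   52   51   52   52   44   43   45 -111 -111]
265 [-162   50   50   55   55   55   56   57   50   50   50 -112 -112]
270 [-162   55   53   59   59   60   60   60   59   53   54 -112 -112]
275 [-161   65   67   65   63   61   62   62   64   66   64 -111 -111]
280 [  69   68   71   71   69   62   62   69   69   71   68   68 -111]
285 [72 71 72 72 71 62 62 72 71 72 71 72 66]
lowest finger rel TCP mm [28.16742114 33.8047199  47.16644916]
side 316 [24.66760024 26.69578036 35.34523321]
```

Both cameras put the real fingertips about 26 mm above the reported TCP, and the light contact on the bar top agrees. From here I'll take tip = TCP z + 0.026 and grasp lower.

>>> step_arm([
  [0,0,0,0,0,0,-1],
  [0,0,0,0,0,0,-1],
  [0,0,0,0,0,0,-1],
  [0,0,0,0,0,0,-1],
  [0,0,0,0,0,0,-1],
  [0,0,0,0,0,0.04,-1],
  [0,0,0,0,0,0.04,-1],
  [0,0,0,0,0,0.04,-1],
])

```text
t: 7.35
tool_pos: [0.4941, 0.0919, 0.1253]
ee_rot: [[-0.964, -0.267, -0.001], [-0.267, 0.964, -0.0], [0.001, 0.0, -1.0]]
contact_force: [0.0, -0.0, -0.3]
finger_gap: 0.0859
gripper_force: 0.0
```

>>> step_arm([
  [0,0,0,0,0,0.04,-1],
  [0,0,0,0,0,0.04,-1],
  [0,0,0,0,0,0.04,-1],
  [0,0,0,0,0,0.03,-1],
  [0,0,0,0,0,0,-1],
  [0,0,0,0,0,0,-1],
  [0,0,0,0,0,0,1],
  [0,0,0,0,0,0,1],
])

```text
t: 8.35
tool_pos: [0.4949, 0.092, 0.0819]
ee_rot: [[-0.964, -0.267, 0.001], [-0.267, 0.964, 0.0], [-0.001, -0.0, -1.0]]
contact_force: [-0.8, -0.1, -0.7]
finger_gap: 0.0513
gripper_force: 0.0
```

>>> step_arm([
  [0,0,0,0,0,0,1],
  [0,0,0,0,0,0,1],
  [0,0,0,0,0,0,1],
  [0,0,0,0,0,0,1],
  [0,0,0,0,0,0,1],
  [0,0,0,0,0,0,1],
  [0,0,0,0,0,0,1],
  [0,0,0,0,0,0,1],
])

```text
t: 9.35
tool_pos: [0.4947, 0.0917, 0.0818]
ee_rot: [[-0.964, -0.267, 0.0], [-0.267, 0.964, -0.001], [-0.0, -0.001, -1.0]]
contact_force: [-0.9, -3.2, 5.0]
finger_gap: 0.0126
gripper_force: 61.2
```

Gripped at 12.6 mm and 61 N. Now I'll turn the dial clockwise by 120°.

>>> step_arm([
  [0,0,0.045,0,0,0,1],
  [0,0,0.045,0,0,0,1],
  [0,0,0.045,0,0,0,1],
  [0,0,0.045,0,0,0,1],
  [0,0,0.045,0,0,0,1],
  [0,0,0.045,0,0,0,1],
  [0,0,0.045,0,0,0,1],
  [0,0,0.045,0,0,0,1],
])

```text
t: 10.35
tool_pos: [0.4953, 0.0938, 0.0818]
ee_rot: [[-0.649, 0.761, 0.001], [0.761, 0.649, 0.004], [0.002, 0.004, -1.0]]
contact_force: [-0.2, 1.8, 3.3]
finger_gap: 0.0128
gripper_force: 61.0
```

>>> step_arm([
  [0,0,0.045,0,0,0,1],
  [0,0,0.045,0,0,0,1],
  [0,0,0.045,0,0,0,1],
  [0,0,0.045,0,0,0,1],
  [0,0,0.045,0,0,0,1],
  [0,0,0.045,0,0,0,1],
  [0,0,0.037,0,0,0,1],
  [0,0,0,0,0,0,1],
])

```text
t: 11.35
tool_pos: [0.4962, 0.0933, 0.0819]
ee_rot: [[0.25, 0.968, 0.003], [0.968, -0.25, 0.003], [0.004, 0.002, -1.0]]
contact_force: [3.9, 2.6, 0.8]
finger_gap: 0.0126
gripper_force: 60.6
```

```bash
python3 - <<'E'
from h import *
st();f=grab_frame("wrist");cv2.imwrite("pics/w4.png",cv2.resize(f["image"][60:330,130:400],(600,600)))
E
```

```text
11.35 [0.4962 0.0933 0.0819] xyaw 75.52 z [ 0.003  0.003 -1.   ] F [3.9 2.6 0.8] gap 0.0126 60.6127667427063 [  2.  21. -28.  41.   0. 107.]
```

View pics/w4.png

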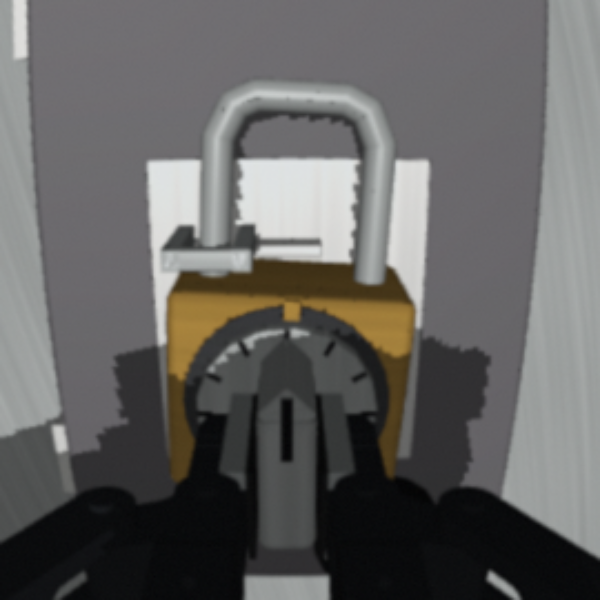

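The pointer at (288,400) now points at the rib (291,310). Next I'll release, rise and move over the crown at (310,95), with the tool turned so the fingers close along the pull direction.

>>> step_arm([
  [0,0,0,0,0,0,-1],
  [0,0,0,0,0,0,-1],
  [0,0,0,0,0,0,-1],
  [0,0,0,0,0,0,-1],
  [0,0,0,0,0,0,-1],
  [0,0,0,0,0,-0.1,-1],
  [0,0,0,0,0,-0.1,-1],
  [0,0,0,0,0,-0.05,-1],
])

```text
t: 12.4
tool_pos: [0.4954, 0.092, 0.1581]
ee_rot: [[0.252, 0.968, 0.002], [0.968, -0.252, 0.0], [0.001, 0.002, -1.0]]
contact_force: [0.6, 0.3, -0.5]
finger_gap: 0.0855
gripper_force: 0.0
```

```bash
python3 - <<'E'
from h import *
st();plan([.516,.174,.12],165.6,9,-.15)
E
```

```text
12.4 [0.4954 0.092  0.1581] xyaw 75.41 z [ 0.002  0.    -1.   ] F [ 0.6  0.3 -0.5] gap 0.0855 0.0 [  2.  16. -22.  52.  -0. 107.]
dist mm/row 10.304422888230405 deg/row 10.020811312531912
[np.float64(0.0001), np.float64(0.0), np.float64(-0.0557), np.float64(0.0313), np.float64(-0.0003), np.float64(0.0141), -0.15]
[np.float64(0.0001), np.float64(0.0), np.float64(-0.0557), np.float64(0.0309), np.float64(0.0052), np.float64(0.0141), -0.15]
[np.float64(0.0001), np.float64(0.0), np.float64(-0.0557), np.float64(0.0295), np.float64(0.0105), np.float64(0.0141), -0.15]
[np.float64(0.0001), np.float64(0.0), np.float64(-0.0557), np.float64(0.0272), np.float64(0.0154), np.float64(0.0141), -0.15]
[np.float64(0.0001), np.float64(0.0), np.float64(-0.0557), np.float64(0.0241), np.float64(0.0199), np.float64(0.0141), -0.15]
[np.float64(0.0001), np.float64(0.0), np.float64(-0.0557), np.float64(0.0203), np.float64(0.0238), np.float64(0.0141), -0.15]
[np.float64(0.0001), np.float64(0.0), np.float64(-0.0557), np.float64(0.0158), np.float64(0.027), np.float64(0.0141), -0.15]
[np.float64(0.0001), np.float64(0.0), np.float64(-0.0557), np.float64(0.0109), np.float64(0.0294), np.float64(0.0141), -0.15]
[np.float64(0.0001), np.float64(0.0), np.float64(-0.0557), np.float64(0.0056), np.float64(0.0308), np.float64(0.0141), -0.15]
```

>>> step_arm([
  [0,0,-0.057,0.031,0,0,0.15],
  [0,0,-0.057,0.031,0.005,0,0.15],
  [0,0,-0.057,0.03,0.01,0,0.15],
  [0,0,-0.057,0.027,0.015,0,0.15],
  [0,0,-0.057,0.024,0.02,0,0.15],
  [0,0,-0.057,0.02,0.024,0,0.15],
  [0,0,-0.057,0.016,0.027,0,0.15],
  [0,0,-0.057,0.011,0.03,0,0.15],
])

```text
t: 13.4
tool_pos: [0.5114, 0.1654, 0.156]
ee_rot: [[-0.926, 0.377, -0.001], [0.377, 0.926, -0.0], [0.001, -0.001, -1.0]]
contact_force: [0.3, 0.1, 0.3]
finger_gap: 0.0364
gripper_force: 0.0
```

>>> step_arm([
  [0,0,-0.044,0.005,0.031,0.02,0.15],
  [0,0,0,0,0,0.03,0.15],
  [0,0,0,0,0,0.03,0.15],
  [0,0,0,0,0,0,0.15],
  [0,0,0,0,0,0,0.15],
  [0,0,0,0,0,0,0.15],
  [0,0,0,0,0,0,0.15],
  [0,0,0,0,0,0,0.15],
])

```text
t: 14.4
tool_pos: [0.514, 0.1744, 0.1328]
ee_rot: [[-0.968, 0.252, 0.0], [0.252, 0.968, 0.0], [-0.0, 0.0, -1.0]]
contact_force: [1.3, 0.3, 0.7]
finger_gap: 0.0363
gripper_force: 0.0
```

```bash
python3 - <<'E'
from h import *
st();f=grab_frame("wrist");P=wcloud(f);tp=read_state()["tool_pos"]
cv2.imwrite("pics/w5.png",cv2.resize(f["image"][100:330,100:420],(800,575)))
e=np.array([.249,.969]);n=np.array([.969,-.249]);q=P[...,:2]-[.495,.092];z=P[...,2]
m=(z>.066)&(z<.078)&(q@e>.045)&(q@e<.1)&(abs(q@n)<.04)
print("shackle",m.sum(),"y",np.percentile((q@e)[m],[1,99]),"x",np.percentile((q@n)[m],[1,99]))
plan([.516,.174,.032],165.6,6,.15)
E
```

```text
14.4 [0.514  0.1744 0.1328] xyaw 165.4 z [ 0.  0. -1.] F [1.3 0.3 0.7] gap 0.0363 0.0 [ 11.  21. -19.  50.  -0.  26.]
shackle 1293 y [0.0456383  0.08315341] x [-0.02462586  0.02652371]
dist mm/row 16.791036303535517 deg/row 0.0320096146588865
[np.float64(0.0), np.float64(0.0), np.float64(-0.0002), np.float64(-0.0011), np.float64(0.0001), np.float64(0.056), 0.15]
[np.float64(0.0), np.float64(0.0), np.float64(-0.0002), np.float64(-0.0011), np.float64(0.0001), np.float64(0.056), 0.15]
[np.float64(0.0), np.float64(0.0), np.float64(-0.0002), np.float64(-0.0011), np.float64(0.0001), np.float64(0.056), 0.15]
[np.float64(0.0), np.float64(0.0), np.float64(-0.0002), np.float64(-0.0011), np.float64(0.0001), np.float64(0.056), 0.15]
[np.float64(0.0), np.float64(0.0), np.float64(-0.0002), np.float64(-0.0011), np.float64(0.0001), np.float64(0.056), 0.15]
[np.float64(0.0), np.float64(0.0), np.float64(-0.0002), np.float64(-0.0011), np.float64(0.0001), np.float64(0.056), 0.15]
```

View pics/w5.png

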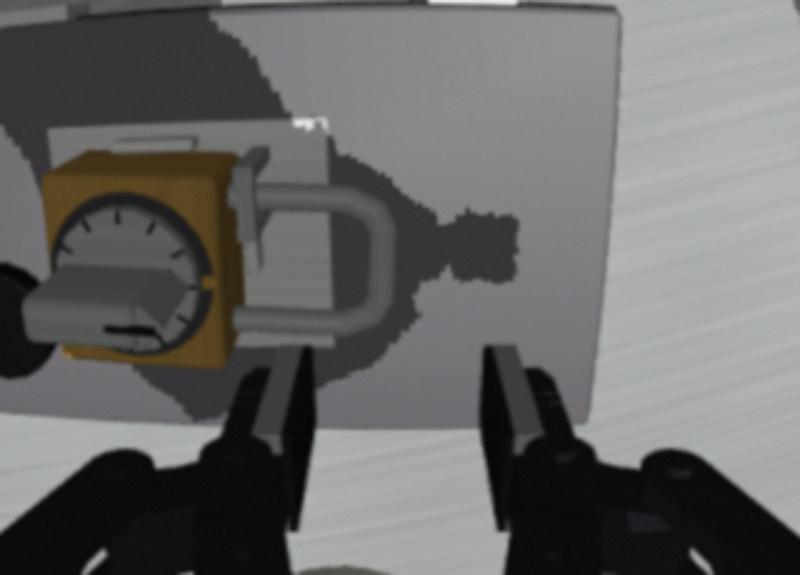

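The view shows the fingers at (290,430) and (500,430), straddling the crown (380,260), with the inner finger over the gap. I'll shift 4 mm outward so the knuckles stay clear of the dial, and descend.

>>> step_arm([
  [0,0,0,-0.004,0.006,0.05,0.15],
  [0,0,0,-0.003,0.006,0.05,0.15],
  [0,0,0,0,0,0.05,0.15],
  [0,0,0,0,0,0.05,0.15],
  [0,0,0,0,0,0.03,0.15],
  [0,0,0,0,0,0.03,0.15],
  [0,0,0,0,0,0.02,0.15],
  [0,0,0,0,0,0,0.15],
])

```text
t: 15.45
tool_pos: [0.5167, 0.1773, 0.0483]
ee_rot: [[-0.968, 0.252, -0.0], [0.252, 0.968, -0.0], [0.0, -0.0, -1.0]]
contact_force: [-0.7, 0.0, 0.6]
finger_gap: 0.0361
gripper_force: 0.0
```

```bash
python3 - <<'E'
from h import *
st();plan([.517,.1775,.032],165.6,2,.15)
g=grab_frame("side");Q=cloud(g);tp=read_state()["tool_pos"];m=(np.linalg.norm(Q[...,:2]-tp[:2],axis=-1)<.035)&(Q[...,2]>.08);print(m.sum(),np.percentile(Q[m][:,2],[0,2]))
E
```

```text
15.45 [0.5167 0.1773 0.0483] xyaw 165.41 z [-0. -0. -1.] F [-0.7  0.   0.6] gap 0.0361 0.0 [ 11.  27. -24.  39.   0.  26.]
dist mm/row 8.149761320898698 deg/row 0.09653345289909811
[np.float64(-0.0), np.float64(-0.0001), np.float64(-0.0005), np.float64(-0.0005), np.float64(0.0005), np.float64(0.0272), 0.15]
[np.float64(-0.0), np.float64(-0.0001), np.float64(-0.0005), np.float64(-0.0005), np.float64(0.0005), np.float64(0.0272), 0.15]
1558 [0.08013738 0.08877527]
```

>>> step_arm([
  [0,0,0,0,0,0.03,0.15],
  [0,0,0,0,0,0.024,0.15],
  [0,0,0,0,0,0,0.15],
  [0,0,0,0,0,0,0.15],
  [0,0,0,0,0.015,0,0.15],
  [0,0,0,0,0.015,0,0.15],
  [0,0,0,0,0.015,0,0.15],
  [0,0,0,0,0,0,0.15],
])

```text
t: 16.5
tool_pos: [0.5206, 0.1907, 0.0325]
ee_rot: [[-0.968, 0.252, 0.001], [0.252, 0.968, 0.0], [-0.001, 0.0, -1.0]]
contact_force: [-0.0, -2.1, 0.8]
finger_gap: 0.036
gripper_force: 1.2
```

>>> step_arm([
  [0,0,0,0,0.015,0,0.15],
  [0,0,0,0,0.015,0,0.15],
  [0,0,0,0,0.015,0,0.15],
  [0,0,0,0,0.015,0,0.15],
  [0,0,0,0,0.012,0,0.15],
  [0,0,0,0,0,0,0.15],
  [0,0,0,0,0,0,0.15],
  [0,0,0,0,0,0,0.15],
])

```text
t: 17.5
tool_pos: [0.5258, 0.2117, 0.0325]
ee_rot: [[-0.968, 0.252, 0.0], [0.252, 0.968, 0.001], [0.0, 0.001, -1.0]]
contact_force: [0.5, -0.7, 0.4]
finger_gap: 0.0364
gripper_force: 0.4
```

>>> step_arm([
  [0,0,0,0,0.01,0,0.15],
  [0,0,0,0,0.01,0,0.15],
  [0,0,0,0,0.005,0,0.15],
  [0,0,0,0,0,0,0.15],
  [0,0,0,0,0,0,0.15],
  [0,0,0,0,0,0,0.15],
  [0,0,0,0,0,0,0.15],
  [0,0,0,0,0,0,0.15],
])

```text
t: 18.5
tool_pos: [0.5275, 0.2186, 0.0324]
ee_rot: [[-0.968, 0.252, -0.0], [0.252, 0.968, 0.0], [0.0, 0.0, -1.0]]
contact_force: [-0.3, -2.9, 0.3]
finger_gap: 0.0362
gripper_force: 1.3
```

```bash
python3 - <<'E'
from h import *
st();f=grab_frame("wrist");P=wcloud(f)
cv2.imwrite("pics/w6.png",f["image"])
e=np.array([.249,.969]);n=np.array([.969,-.249]);q=P[...,:2]-[.495,.092];z=P[...,2]
m=(z>.066)&(z<.078)&(q@e>.035)&(q@e<.14)&(abs(q@n)<.04)
print("shackle",m.sum(),"y",np.percentile((q@e)[m],[1,99]),"x",np.percentile((q@n)[m],[1,99]))
E
```

```text
18.5 [0.5275 0.2186 0.0324] xyaw 165.41 z [-0.  0. -1.] F [-0.3 -2.9  0.3] gap 0.0362 1.3291999138891697 [ 15.  31. -20.  39.   0.  30.]
shackle 4288 y [0.03599658 0.12172009] x [-0.03330484  0.02402566]
```

View pics/w6.png

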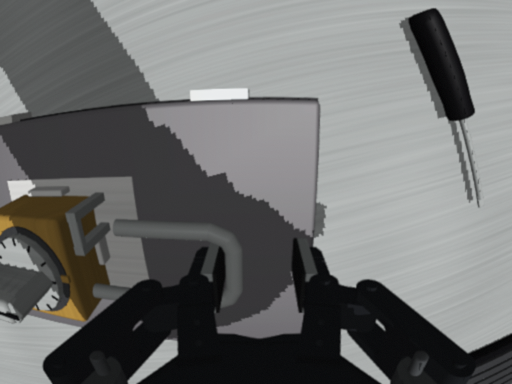

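The shackle is fully out: its crown edge went from 83 to about 122 mm, and the leg end at (115,228) is clear of the staple. Now I'll back off, rise and regrip the dial bar.

>>> step_arm([
  [0,0,0,0,-0.008,0,0.15],
  [0,0,0,0,0,-0.1,0.15],
  [0,0,0,0,0,-0.15,0.15],
  [0,0,0,0,0,-0.15,0.15],
  [0,0,0,0,0,-0.05,0.15],
  [0,0,0,0,0,0,-1],
  [0,0,0,0,0,0,-1],
  [0,0,0,0,0,0,-1],
])

```text
t: 19.55
tool_pos: [0.5259, 0.216, 0.1656]
ee_rot: [[-0.968, 0.252, -0.003], [0.252, 0.968, -0.001], [0.003, -0.001, -1.0]]
contact_force: [-0.3, -0.2, -0.2]
finger_gap: 0.0849
gripper_force: 0.0
```

```bash
python3 - <<'E'
from h import *
st();plan([.4955,.0925,.16],75.5,9,-1)
E
```

```text
19.55 [0.5259 0.216  0.1656] xyaw 165.41 z [-0.003 -0.001 -1.   ] F [-0.3 -0.2 -0.2] gap 0.0849 0.0 [ 15.  22. -12.  56.   0.  29.]
dist mm/row 14.143014378681768 deg/row 9.990062882007628
[np.float64(-0.0001), np.float64(-0.0), np.float64(0.0555), np.float64(-0.0006), np.float64(-0.0471), np.float64(0.0021), -1]
[np.float64(-0.0001), np.float64(-0.0), np.float64(0.0555), np.float64(-0.0088), np.float64(-0.0463), np.float64(0.0021), -1]
[np.float64(-0.0001), np.float64(-0.0), np.float64(0.0555), np.float64(-0.0167), np.float64(-0.044), np.float64(0.0021), -1]
[np.float64(-0.0001), np.float64(-0.0), np.float64(0.0555), np.float64(-0.0241), np.float64(-0.0405), np.float64(0.0021), -1]
[np.float64(-0.0001), np.float64(-0.0), np.float64(0.0555), np.float64(-0.0307), np.float64(-0.0357), np.float64(0.0021), -1]
[np.float64(-0.0001), np.float64(-0.0), np.float64(0.0555), np.float64(-0.0365), np.float64(-0.0298), np.float64(0.0021), -1]
[np.float64(-0.0001), np.float64(-0.0), np.float64(0.0555), np.float64(-0.0411), np.float64(-0.023), np.float64(0.0021), -1]
[np.float64(-0.0001), np.float64(-0.0), np.float64(0.0555), np.float64(-0.0445), np.float64(-0.0156), np.float64(0.0021), -1]
[np.float64(-0.0001), np.float64(-0.0), np.float64(0.0555), np.float64(-0.0465), np.float64(-0.0076), np.float64(0.0021), -1]
```

>>> step_arm([
  [0,0,0.055,-0.001,-0.047,0.002,-1],
  [0,0,0.055,-0.009,-0.046,0.002,-1],
  [0,0,0.055,-0.017,-0.044,0.002,-1],
  [0,0,0.055,-0.024,-0.04,0.002,-1],
  [0,0,0.055,-0.031,-0.036,0.002,-1],
  [0,0,0.055,-0.036,-0.03,0.002,-1],
  [0,0,0.055,-0.041,-0.023,0.002,-1],
  [0,0,0.055,-0.044,-0.016,0.002,-1],
])

```text
t: 20.55
tool_pos: [0.4999, 0.1061, 0.1615]
ee_rot: [[0.072, 0.997, -0.002], [0.997, -0.072, 0.0], [-0.0, -0.002, -1.0]]
contact_force: [-0.5, 0.1, -0.2]
finger_gap: 0.0853
gripper_force: 0.0
```

>>> step_arm([
  [0,0,0.056,-0.046,-0.008,0.002,-1],
  [0,0,0,0,0,0,-1],
  [0,0,0,0,0,0,-1],
  [0,0,0,0,0,0,-1],
  [0,0,0,0,0,0,-1],
  [0,0,0,0,0,0,-1],
  [0,0,0,0,0,0,-1],
  [0,0,0,0,0,0,-1],
])

```text
t: 21.55
tool_pos: [0.4974, 0.093, 0.162]
ee_rot: [[0.24, 0.971, 0.0], [0.971, -0.24, -0.0], [0.0, 0.0, -1.0]]
contact_force: [-0.4, 0.1, 0.5]
finger_gap: 0.0849
gripper_force: 0.0
```

```bash
python3 - <<'E'
from h import *
st();f=grab_frame("wrist");P=wcloud(f);z=P[...,2]
m=(z>.118)&(z<.14)&(np.linalg.norm(P[...,:2]-[.495,.092],axis=-1)<.04);print(m.sum(),cv2.minAreaRect(P[m][:,:2].astype(np.float32)))
plan([.4955,.0925,.081],75.5,5,-1)
E
```

```text
21.55 [0.4974 0.093  0.162 ] xyaw 76.14 z [ 0. -0. -1.] F [-0.4  0.1  0.5] gap 0.0849 0.0 [  2.  16. -22.  52.  -0. 106.]
995 ((0.49576547741889954, 0.09375307708978653), (0.04285620152950287, 0.013967933133244514), 75.44325256347656)
dist mm/row 16.20371533055304 deg/row 0.12690347562489263
[np.float64(0.0), np.float64(-0.0), np.float64(0.0007), np.float64(-0.0006), np.float64(-0.0011), np.float64(0.054), -1]
[np.float64(0.0), np.float64(-0.0), np.float64(0.0007), np.float64(-0.0006), np.float64(-0.0011), np.float64(0.054), -1]
[np.float64(0.0), np.float64(-0.0), np.float64(0.0007), np.float64(-0.0006), np.float64(-0.0011), np.float64(0.054), -1]
[np.float64(0.0), np.float64(-0.0), np.float64(0.0007), np.float64(-0.0006), np.float64(-0.0011), np.float64(0.054), -1]
[np.float64(0.0), np.float64(-0.0), np.float64(0.0007), np.float64(-0.0006), np.float64(-0.0011), np.float64(0.054), -1]
```

>>> step_arm([
  [0,0,0.001,0,-0.001,0.054,-1],
  [0,0,0.001,0,-0.001,0.054,-1],
  [0,0,0.001,0,-0.001,0.054,-1],
  [0,0,0.001,0,-0.001,0.054,-1],
  [0,0,0,0,-0.001,0.054,-1],
  [0,0,0,0,0,0,-1],
  [0,0,0,0,0,0,1],
  [0,0,0,0,0,0,1],
])

```text
t: 22.6
tool_pos: [0.4966, 0.0933, 0.0817]
ee_rot: [[0.252, 0.968, 0.001], [0.968, -0.252, 0.0], [0.0, 0.001, -1.0]]
contact_force: [-0.6, -0.4, -0.3]
finger_gap: 0.0517
gripper_force: 0.0
```

>>> step_arm([
  [0,0,0,0,0,0,1],
  [0,0,0,0,0,0,1],
  [0,0,0,0,0,0,1],
  [0,0,0,0,0,0,1],
  [0,0,0,0,0,0,1],
  [0,0,0,0,0,0,1],
  [0,0,0,0,0,0,1],
  [0,0,0,0,0,0,1],
])

```text
t: 23.6
tool_pos: [0.4964, 0.0933, 0.0814]
ee_rot: [[0.252, 0.968, 0.001], [0.968, -0.252, -0.0], [0.0, 0.001, -1.0]]
contact_force: [-0.3, -1.0, 5.7]
finger_gap: 0.013
gripper_force: 60.7
```

>>> step_arm([
  [0,0,0,0,0,-0.03,1],
  [0,0,0,0,0,-0.03,1],
  [0,0,0,0,0,-0.05,1],
  [0,0,0,0,0,-0.06,1],
  [0,0,0,0,0,-0.06,1],
  [0,0,0,0,0,-0.06,1],
  [0,0,0,0,0,-0.04,1],
  [0,0,0,0,0,0,1],
])

```text
t: 24.6
tool_pos: [0.4965, 0.0934, 0.181]
ee_rot: [[0.252, 0.968, 0.002], [0.968, -0.252, 0.0], [0.001, 0.002, -1.0]]
contact_force: [-0.3, 0.3, -4.4]
finger_gap: 0.0128
gripper_force: 59.5
```

```bash
python3 - <<'E'
from h import *
st();plan([.543,-.291,.17],45,14,1)
E
```

```text
24.6 [0.4965 0.0934 0.181 ] xyaw 75.41 z [ 0.002  0.    -1.   ] F [-0.3  0.3 -4.4] gap 0.0128 59.47823166847229 [  2.  15. -20.  55.   0. 107.]
dist mm/row 27.665828264454717 deg/row 2.172021768636251
[np.float64(0.0), np.float64(-0.0), np.float64(0.0121), np.float64(-0.0858), np.float64(0.0338), np.float64(0.0026), 1]
[np.float64(0.0), np.float64(-0.0), np.float64(0.0121), np.float64(-0.0844), np.float64(0.037), np.float64(0.0026), 1]
[np.float64(0.0), np.float64(-0.0), np.float64(0.0121), np.float64(-0.083), np.float64(0.0402), np.float64(0.0026), 1]
[np.float64(0.0), np.float64(-0.0), np.float64(0.0121), np.float64(-0.0814), np.float64(0.0433), np.float64(0.0026), 1]
[np.float64(0.0), np.float64(-0.0), np.float64(0.0121), np.float64(-0.0797), np.float64(0.0463), np.float64(0.0026), 1]
[np.float64(0.0), np.float64(-0.0), np.float64(0.0121), np.float64(-0.0779), np.float64(0.0493), np.float64(0.0026), 1]
[np.float64(0.0), np.float64(-0.0), np.float64(0.0121), np.float64(-0.076), np.float64(0.0522), np.float64(0.0026), 1]
[np.float64(0.0), np.float64(-0.0), np.float64(0.0121), np.float64(-0.0739), np.float64(0.0551), np.float64(0.0026), 1]
[np.float64(0.0), np.float64(-0.0), np.float64(0.0121), np.float64(-0.0718), np.float64(0.0578), np.float64(0.0026), 1]
[np.float64(0.0), np.float64(-0.0), np.float64(0.0121), np.float64(-0.0695), np.float64(0.0605), np.float64(0.0026), 1]
[np.float64(0.0), np.float64(-0.0), np.float64(0.0121), np.float64(-0.0672), np.float64(0.0631), np.float64(0.0026), 1]
[np.float64(0.0), np.float64(-0.0), np.float64(0.0121), np.float64(-0.0647), np.float64(0.0656), np.float64(0.0026), 1]
[np.float64(0.0), np.float64(-0.0), np.float64(0.0121), np.float64(-0.0622), np.float64(0.068), np.float64(0.0026), 1]
[np.float64(0.0), np.float64(-0.0), np.float64(0.0121), np.float64(-0.0596), np.float64(0.0703), np.float64(0.0026), 1]
```

Lifted, with the weight reading at about 5 N. Now I'll carry it to the large black stage without turning.

>>> step_arm([
  [0,0,0,-0.03,0.012,0,1],
  [0,0,0,-0.06,0.024,0,1],
  [0,0,0,-0.086,0.034,0,1],
  [0,0,0,-0.086,0.034,0,1],
  [0,0,0,-0.086,0.034,0,1],
  [0,0,0,-0.086,0.034,0,1],
  [0,0,0,-0.086,0.034,0,1],
  [0,0,0,-0.086,0.034,0,1],
])

```text
t: 25.6
tool_pos: [0.519, -0.1021, 0.179]
ee_rot: [[0.252, 0.968, -0.002], [0.968, -0.252, 0.0], [-0.0, -0.002, -1.0]]
contact_force: [-0.4, 0.4, -3.7]
finger_gap: 0.0127
gripper_force: 59.4
```

>>> step_arm([
  [0,0,0,-0.086,0.034,0.005,1],
  [0,0,0,-0.086,0.034,0.01,1],
  [0,0,0,-0.086,0.034,0.01,1],
  [0,0,0,-0.086,0.034,0.01,1],
  [0,0,0,-0.086,0.034,0.01,1],
  [0,0,0,-0.086,0.034,0.01,1],
  [0,0,0,-0.06,0.024,0.01,1],
  [0,0,0,-0.02,0.008,0.01,1],
])

```text
t: 26.6
tool_pos: [0.5428, -0.2927, 0.1565]
ee_rot: [[0.253, 0.967, -0.001], [0.967, -0.253, 0.001], [0.0, -0.001, -1.0]]
contact_force: [-0.3, 0.7, -4.3]
finger_gap: 0.0127
gripper_force: 59.4
```

>>> step_arm([
  [0,0,0,0,0,0,1],
  [0,0,0,0,0,0,1],
  [0,0,0,0,0,0,1],
  [0,0,0,0,0,0,1],
  [0,0,0,0,0,0,1],
  [0,0,0,0,0,0,1],
  [0,0,0,0,0,0,1],
  [0,0,0,0,0,0,1],
])

```text
t: 27.6
tool_pos: [0.5432, -0.2916, 0.1574]
ee_rot: [[0.252, 0.968, -0.0], [0.968, -0.252, 0.0], [0.0, -0.0, -1.0]]
contact_force: [0.2, 0.3, -5.3]
finger_gap: 0.0129
gripper_force: 59.5
```

```bash
python3 - <<'E'
from h import *
st();a=grab_frame("top");b=grab_frame("side");w=grab_frame("wrist")
o=np.zeros((560,800,3),np.uint8);o[:320,:400]=cv2.resize(a["image"][:,:480],(400,320));o[:320,400:]=cv2.resize(b["image"][50:300,100:400],(400,320));o[320:,:320]=cv2.resize(w["image"],(320,240));o[320:,400:]=cv2.resize(a["image"][110:230,290:490],(400,240))
cv2.imwrite("pics/fin.png",o)
P=wcloud(w);hsv=cv2.cvtColor(w["image"],cv2.COLOR_BGR2HSV)
m=(hsv[...,1]>120)&(hsv[...,0]>8)&(hsv[...,0]<35)&(P[...,2]>.08);print("brass z",np.percentile(P[m][:,2],[2,50,98]),P[m].mean(0))
plan([.543,-.291,.157],75.4,2,1)
E
```

```text
27.6 [ 0.5432 -0.2916  0.1574] xyaw 75.41 z [-0.  0. -1.] F [ 0.2  0.3 -5.3] gap 0.0129 59.47802424430847 [-35.  28.  -5.  58.  -0.  70.]
brass z [0.1331163  0.16531145 0.16811961] [ 0.5467341  -0.27194288  0.16115639]
dist mm/row 0.40630297997579085 deg/row 0.003701055310266022
[np.float64(-0.0), np.float64(-0.0), np.float64(0.0), np.float64(0.0009), np.float64(-0.0007), np.float64(0.0007), 1]
[np.float64(-0.0), np.float64(-0.0), np.float64(0.0), np.float64(0.0009), np.float64(-0.0007), np.float64(0.0007), 1]
```

View pics/fin.png

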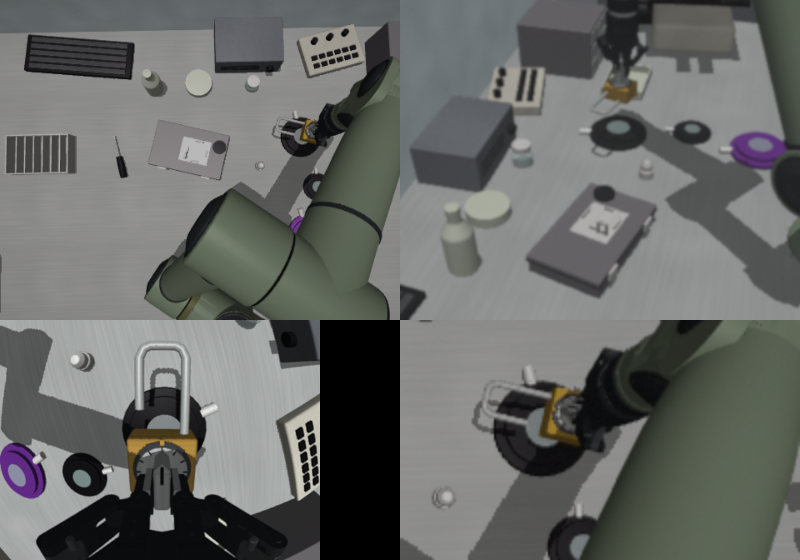

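The lock hangs level over the large black stage, dial up and shackle out. Its brass top is at z 0.166, so its middle is about 0.12 m above the stage top, and the bench items have not moved.

```bash
python3 -c "
from plant import job_done;print(job_done())"
```

```text
the job is handed in; nothing more can be done
None
```

I turned the dial to its open notch, pulled the shackle fully out and handed the job in with the lock held level, dial up, over the large black stage, its underside about 10 cm above it; no verdict came back.

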